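Put the slide in the beam and raise the shutter

TASK

Show the slide on the optical bench. With the beam still blocked, push the slide carrier straight in by its thumb plate until it is fully home; then push the counterweighted shutter arm up past its balance point, with a light steady push and not a flick, so that it stays up on its own. Push only, with the fingertips or the outside of the fingers: grip and lift nothing, and leave the loose things lying about where they are.

Things in the scene. Friction and masses are not known exactly. Their poses are not given: they have to be found in the camera images.
- bench: Optical bench: blue board 300 x 500 x 15 mm screwed to the desk (it cannot move). Origin: centre of its underside, on the desk. Bench +x points away from the robot: the carrier slides in that way. Bench +y runs from the white screen (upright, 130 x 155 mm, at y = -222 mm) to the lamp. The beam runs along bench y at x = -20 mm, 125 mm above the desk.
- lamp_snout (a point): Front end of the lamp, bench x = -20, y = +62 mm, 125 mm above the desk. From here the finned aluminium lamp, a cylinder up to 62 mm in diameter, reaches 135 mm along bench +y; its top is 156 mm above the desk.
- shutter (a joint): Angle of the shutter arm about a level axis along bench y, rad. 0: lowered, bar level, its free end pointing to bench -x (to the robot), flag hanging in the beam. Grows as the free end goes up; stop at 1.40 (nearly upright). Let go below the balance point, which lies between 0.75 and 0.95, it falls back to 0; beyond it, it falls on to 1.40 by itself. 1 to 2 N upwards at the handle raise it.
- shutter_pivot (a point): Pivot of the shutter arm, in the middle of its 6 x 12 mm steel bar: bench x = +100, y = +30 mm, 130 mm above the desk. It is carried by a boss head on a 12 mm upright rod, 300 mm high, at bench x = +100, y = +78 mm. A brass counterweight (36 mm diameter, 30 mm long) sits on a tail that leans up and back from the pivot.
- shutter_flag (a point): Centre of the shutter's dark steel flag, 80 mm long along the bar, 90 mm high, 2 mm thick, fixed to the bar 80 to 160 mm from the pivot (57 mm below to 33 mm above the bar's middle).
- shutter_handle (a point): Centre of the T-handle, a black plastic bar about 14 mm in diameter and 70 mm long across the free end of the shutter arm, parallel to bench y, 210 mm from the pivot. Lowered, it is 130 mm above the desk, with nothing below but the board and perhaps a flat slide. Push it up along its arc: a slanting finger wedged forwards under it, towards the pivot, grips by friction and jams.
- carrier (a joint): How far the slide carrier is pushed in along bench +x, m. 0: fully out, towards the robot; 0.060: fully home, thumb plate against the end of the black guide (136 x 22 mm, 83 to 167 mm above the desk, centred at bench x = -20, y = -90 mm), slide in the beam. About 1.5 N of friction; stays where it is left.
- thumb_face (a point): Centre of the near face (looking to bench -x, to the robot) of the carrier's thumb plate: upright grey plate 36 mm wide (along bench y), 40 mm high, 6 mm thick, centred 125 mm above the desk at bench y = -90 mm.
- slide_a: Loose slide, white square frame 50 x 50 x 3 mm, lying on the board; origin under its centre. Bystander.
- slide_b: Loose slide like slide_a, on the board. Bystander.
- slide_c: Loose slide like slide_a, on the board. Bystander.
- loupe: Loose black magnifier, 42 mm in diameter and 42 mm high, standing on the board; origin under its centre. Bystander.
- boss: Loose boss head (clamp block 48 x 26 x 30 mm with two black thumbscrews) on the desk; origin under the block. Bystander.
- driver: Loose screwdriver lying on the desk. Bystander.
- tape: Loose roll of clear tape, 86 mm in diameter, 19 mm high, lying on the desk. Bystander.
- mug: Loose white mug, 80 mm in diameter, 92 mm high, standing on the desk. Bystander.

How it is judged (in metres and radians):
On the way, in this order (a step that is already met when the one before it is completed fails the run):
1. the slide carrier is pushed fully home while the shutter arm is down (value of joint carrier above 0.057 m and value of joint shutter below 0.2 rad), for 0.2 s.
2. the shutter arm has gone over its balance point and up to its stop (value of joint shutter above 1.3 rad), for 0.3 s.
At the end, for the whole second after the job is handed in: The carrier is home (within 3 mm of its 60 mm travel) and the shutter arm rests at its upper stop (above 1.3 rad of 1.40), still, with nothing holding it (value of joint carrier above 0.057 m and value of joint shutter above 1.3 rad and velocity of joint shutter between -0.1 and 0.1 rad/s); the robot touches nothing.
It fails at once if the shutter is raised (beyond 0.5 rad) before the slide is home (value of joint shutter above 0.5 rad and value of joint carrier below 0.055 m).
It fails at once if the shutter arm is flicked or slammed (faster than 4.5 rad/s) (velocity of joint shutter above 4.5 rad/s or velocity of joint shutter below -4.5 rad/s).
It fails at once if the shutter arm or the slide carrier is forced (over 40 N) (contact force between the fingers and shutter above 40 N or contact force between the fingers and carrier above 40 N).
It fails at once if the shutter arm or the carrier is gripped (opposite faces of the T-handle, bar, flag, thumb plate or tongue pressed at once) ((contact force between the fingers and shutter_c1 above 1 N and contact force between the fingers and shutter_c2 above 1 N) or (contact force between the fingers and shutter_c4 above 1 N and contact force between the fingers and shutter_c5 above 1 N) or (contact force between the fingers and shutter_c6 above 1 N and contact force between the fingers and shutter_c7 above 1 N) or (contact force between the fingers and carrier_c0 above 1 N and contact force between the fingers and carrier_c1 above 1 N) or (contact force between the fingers and carrier_c2 above 1 N and contact force between the fingers and carrier_c3 above 1 N)).
It fails at once if a loose thing is moved or lifted by more than 20 mm (distance of any of slide_a, slide_b, slide_c, loupe, boss, driver, tape, mug from where it was at the start of the episode above 0.02 m).
It also fails if it takes over 54 s, if anything falls off the work surface, if the arm or the gripper's body presses on something with over 40 N, if the wrist force passes 120 N, or if a joint passes its speed limit or range.

ROBOT

A 6-joint arm with a two-finger parallel gripper is mounted at the origin on the work surface. World frame = base frame: x ahead of the robot, y to its left, z up, the work surface at z = 0. Lengths are in mm, angles in rad, forces in N, time in s.
With the tool pointing down it reaches from about 350 to 975 mm from the base axis. Payload 7.1 kg.
Tool frame: the origin (TCP) lies between the finger pads; the fingertips stand 19 mm ahead of it and the grasp point (between the pads) is the TCP; z points along the fingers, y is the line along which they close (so a half turn about z gives the same grasp; the last joint's range is limited). The gripper opens to 88 mm and grips with 3 to 60 N. Pads are 20 mm wide; open, the fingers measure 115 mm over their backs; the gripper's body (75 mm by 178 mm) begins 61 mm behind the grasp point.
Start: joints at [-1.27, 0.423, 1.63, -0, 1.089, -0.019], TCP at [196.503, -593.289, 241.675] pointing down, gripper open.
Joint ranges: [-3, 3], [-0.9, 2.11], [0.09, 2.58], [-1.31, 4.45], [0.11, 2.69], [-2.54, 2.54]. Speed limits (rad/s): [2.39, 2.39, 3.01, 3.14, 3.14, 3.14].

INTERFACE

Orientations are given as a rotation vector (axis times angle).
In Python, from workcell import ctrl gives the robot as it stands.
- The arm moves only by the tool arm_command, never from a script. Its argument "series" is a list of rows, each an object with "linear": the shift along the tool's x, y, z in m, a list of three; "turn": the turn about the tool's z in rad. A call has 1 to 10 rows; each row shifts and turns the commanded pose from where the row before left it, along the tool's axes as they then stand; what a row does not reach is not made up. A row lasts 1/10 s, in which the tool goes at most 50 mm and 8.59 degrees, less where a joint would pass 70% of its speed; a pose out of reach is approached as far as the arm can. A call with a gripper value outside its range is refused whole. "jaw" is the opening, from -1 (shut) to 1 (fully open), set as the call begins (left out, the last holds). The fingers move at their own pace and stop on an object; the grip force is fixed at half the most. Time passes only in rows, so rows that do not move let the fingers close. It gives the time, the measured TCP pose, the force, the opening and the grip force at its end, in the units of the state.
- ctrl.get_obs(): the state, without advancing time (a new reading comes with each control period).
- ctrl.get_image(name): name is "scene" or "side" or "wrist"; returns a dict with "frame" (400x640x3 uint8, blue, green, red), "fx", "fy", "cx", "cy" (pixels), "k1" (the pictures are not rectified: a ray, as slopes to the right and down, at radius r is drawn at 1 + k1 r^2 times it, then the intrinsics apply), "rvec" (rotation vector, rad) and "tvec" (3), from world to camera coordinates, as OpenCV has them. Camera axes: x right, y down, z forward; pixel columns grow to the right and rows downward; lengths in mm; the calibration is good to about 2 mm. A picture is of the moment at which its call begins. There is no depth.
- ctrl.close_job(): hands the job in; it is judged then, once.
The state is a dict: "t": time; "qpos": joint angles; "qvel": joint speeds; "joint_torque": joint torques, N m; "ee_pos": TCP position; "orientation": TCP orientation; "ft_force": force on the tool from outside, world axes, zero at the start; "moment": the same for the moment, N m; "width": finger opening in mm; "grasp_force": force on a finger pad.
Only numpy, scipy, OpenCV 4.12 (cv2) and the standard library are available. Lean on these libraries where they do the work, as an engineer would, in place of code of your own. Each camera call takes 0.05 s, during which the arm holds its last target. There are 200 camera calls.

## Working session

There is one attempt and no reset: what is moved stays moved. The work goes in short steps, Python scripts to look and compute and a tool call to move; the robot and the scene stay as the last step left them, time stands still between calls to the robot, and variables do not carry over. Pictures are saved under pics/ and viewed, at most 14 in all, crops included, and the job is handed in when it is done.

Besides the shell and the picture viewer there is one more tool, called by a JSON object that holds its "op" and its "data". arm_command: Moves the arm, as the interface text tells. Its arguments: {"type":"object","properties":{"series":{"type":"array"},"jaw":{"type":"number"}},"required":["series"]}

```bash
mkdir -p pics; cat > h.py <<'E'
import numpy as np, cv2
from workcell import ctrl
def snap(n,fn):
    d=ctrl.get_image(n); cv2.imwrite(f'pics/{fn}.png',d['frame']); 
    np.save(f'pics/{fn}.npy',{k:v for k,v in d.items() if k!='frame'},allow_pickle=True); return d
def load(fn): return np.load(f'pics/{fn}.npy',allow_pickle=True).item()
def cam(d):
    K=np.array([[d['fx'],0,d['cx']],[0,d['fy'],d['cy']],[0,0,1.]]); D=np.array([d['k1'],0,0,0.])
    return K,D,np.array(d['rvec'],float).ravel(),np.array(d['tvec'],float).ravel()
def ray(d,uv):
    K,D,r,t=cam(d); R=cv2.Rodrigues(r)[0]
    p=cv2.undistortPoints(np.array([[uv]],float),K,D)[0,0]
    return -R.T@t, R.T@np.array([p[0],p[1],1])
def onz(d,uv,z):
    c,v=ray(d,uv); return c+v*(z-c[2])/v[2]
def proj(d,P):
    K,D,r,t=cam(d); return cv2.projectPoints(np.array(P,float).reshape(-1,1,3),r,t,K,D)[0][:,0]
E
python3 - <<'E'
from h import *
o=ctrl.get_obs();print(o)
for n in('scene','side','wrist'):
    d=snap(n,n+'0');print(n,ray(d,(320,200)))
E
```

```text
{'t': 0.0, 'qpos': array([-1.26999881e+00,  4.23851507e-01,  1.63068060e+00, -2.46191727e-05,
        1.08857563e+00, -1.89831843e-02]), 'qvel': array([-2.44773067e-03,  7.23813362e-05, -7.09067624e-04, -1.57170112e-03,
       -1.47071274e-03, -1.40298050e-03]), 'joint_torque': array([ 5.47885393e-04, -5.44625437e+01, -2.73663479e+01,  6.44727540e-02,
        2.27408926e-02, -1.35803721e-04]), 'ee_pos': array([ 196.34865977, -592.81034768,  240.89869798]), 'orientation': array([-3.10004005e+00, -4.99952216e-01,  3.67969279e-04]), 'ft_force': array([-0.36135767, -0.07628757,  0.48852682]), 'moment': array([ 0.03314064, -0.04376256,  0.02996493]), 'grasp_force': 0.0, 'width': 87.81461160559363}
scene (array([1156.60689513, -971.19650157,  846.63355101]), array([-0.40653765,  0.74234189, -0.53301684]))
side (array([-134.45135363,  727.14107334, 1265.77715986]), array([ 0.47348938, -0.4761853 , -0.74098616]))
wrist (array([ 260.68817568, -571.10044223,  384.24904609]), array([-0.24221037, -0.07582706, -0.96726254]))
```

View pics/scene0.png

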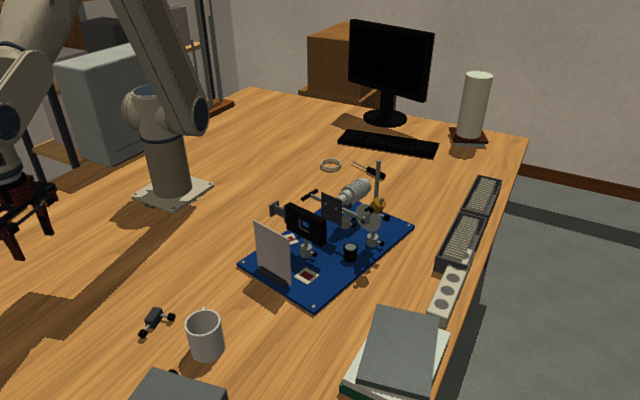

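View pics/side0.png

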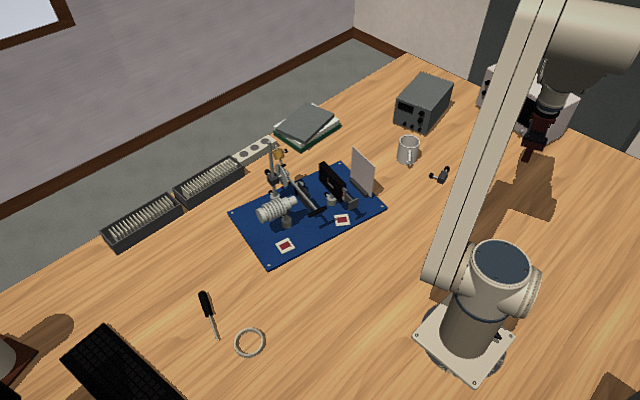

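The scene view shows the blue board with corners near (238,265), (315,312) and (413,226). The carrier thumb plate is near (276,209) and the T-handle near (310,195). In the side view the board corners are near (228,212), (268,270), (386,208) and (340,160).

```bash
python3 - <<'E'
from h import *
for n,roi in(('side0',(220,150,400,280)),('scene0',(230,170,420,320))):
    f=cv2.imread(f'pics/{n}.png');d=load(n)
    h=cv2.cvtColor(f,cv2.COLOR_BGR2HSV);m=cv2.inRange(h,(100,130,40),(125,255,255))
    x0,y0,x1,y1=roi;k=np.zeros_like(m);k[y0:y1,x0:x1]=m[y0:y1,x0:x1]
    k=cv2.morphologyEx(k,cv2.MORPH_OPEN,np.ones((2,2)))
    ys,xs=np.nonzero(k)
    P=np.array([onz(d,(x,y),15)[:2] for x,y in zip(xs,ys)],np.float32)
    r=cv2.minAreaRect(P);print(n,len(xs),r);print(cv2.boxPoints(r).round(1))
    c=np.array(r[0]);
    # try the yaw in (-45..45)/candidates: long side -> bench y
    w,hh=r[1];a=np.radians(r[2]);ax=np.array([np.cos(a),np.sin(a)]); ay=np.array([-ax[1],ax[0]])
    long_=ax if w>hh else ay
    if long_[1]<0: long_=-long_
    Y=long_;X=np.array([Y[1],-Y[0]])
    print('yaw',np.arctan2(X[1],X[0]))
    W=lambda x,y,z:[*(c+X*x+Y*y),z]
    pts={'plateL':W(-154,-90,125),'handle':W(-110,30,130),'pivot':W(100,30,130),'rodtop':W(100,78,300),'snout':W(-20,62,125),'scrtop':W(0,-222,170)}
    for name,p in pts.items():print(name,np.round(p,1),proj(d,p)[0].round(1))
for n,c in(('side0',(220,130,400,280)),('scene0',(230,150,420,320))):
    f=cv2.imread(f'pics/{n}.png');x0,y0,x1,y1=c
    g=cv2.resize(f[y0:y1,x0:x1],None,fx=4,fy=4,interpolation=cv2.INTER_CUBIC);g=g[:600,:800];cv2.imwrite(f'pics/{n}c.png',g)
E
```

```text
side0 5851 ((655.4959716796875, -8.46435546875), (494.7455749511719, 303.5528869628906), 78.3870849609375)
[[ 457.  -220.2]
 [ 754.4 -281.3]
 [ 854.   203.3]
 [ 556.6  264.4]]
yaw -0.20268360318600648
plateL [486.5 -65.6 125. ] [355.7 207.8]
handle [553.8  43.1 130. ] [318.2 213.4]
pivot [759.5   0.8 130. ] [285.5 175.3]
rodtop [769.2  47.8 300. ] [269.8 143.3]
snout [648.4  56.3 125. ] [295.5 201.2]
scrtop [ 610.8 -225.9  170. ] [360.9 156.6]
scene0 5617 ((673.9222412109375, -20.851776123046875), (499.563720703125, 297.01141357421875), 78.17594146728516)
[[ 477.4 -234.9]
 [ 768.1 -295.8]
 [ 870.5  193.2]
 [ 579.7  254.1]]
yaw -0.2063687523444036
plateL [504.7 -77.4 125. ] [272.1 208.8]
handle [572.4  31.1 130. ] [309.9 196.3]
pivot [777.9 -12.  130. ] [365.6 221.6]
rodtop [787.8  35.  300. ] [379.6 161.8]
snout [667.1  43.9 125. ] [339.3 203.6]
scrtop [ 628.4 -238.1  170. ] [276.2 237.4]
```

View pics/side0c.png

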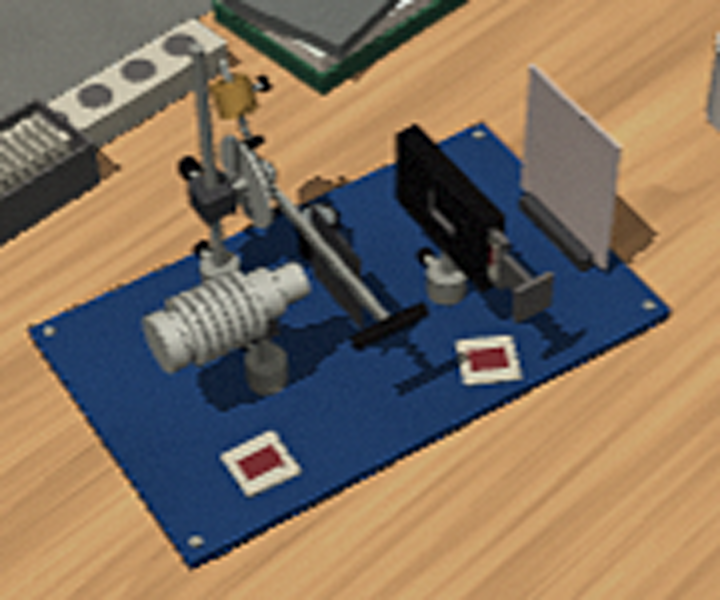

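View pics/scene0c.png

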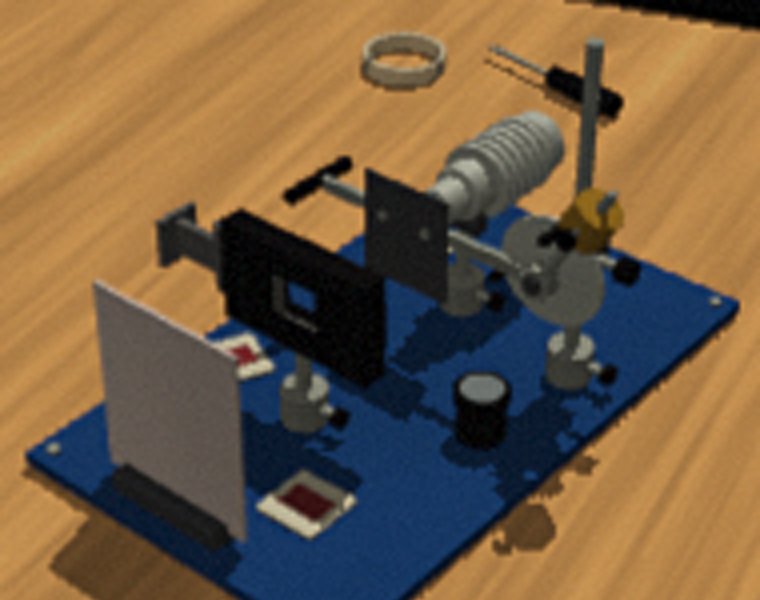

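In the 4x crops the plate centre is at side (353,203) and scene (274,209). The handle ends are at side (308.8,215.8)/(326.3,208.5) and scene (302,198.8)/(317.3,190.8). The board screws are at side (232,212.5), (269,265), (382,206) and (339.5,163).

```bash
python3 - <<'E'
from h import *
s=load('side0');c=load('scene0')
S=np.array([onz(s,u,16)[:2] for u in((232,212.5),(269,265.2),(382,206.2),(339.5,163))]);print(S.round(1), S.mean(0), np.linalg.norm(np.diff(S,axis=0),axis=1))
Y=(S[0]-S[3]+S[1]-S[2]);Y/=np.linalg.norm(Y);print('yaw',np.arctan2(-Y[0],Y[1]))
C=np.array([onz(c,u,16)[:2] for u in((408.75,225),(243.25,262.2))]);print(C.round(1),C.mean(0))
def tri(a,b):
    p,u=ray(s,a);q,v=ray(c,b);t=np.linalg.lstsq(np.c_[u,-v],q-p,rcond=None)[0];A=p+u*t[0];B=q+v*t[1];return ((A+B)/2).round(1),np.linalg.norm(A-B).round(1)
print('plate',tri((353,203),(274,209)))
print('h',tri((317.5,212.1),(309.7,194.8)),tri((308.75,215.75),(317.25,190.75)),tri((326.25,208.5),(302,198.75)))
E
```

```text
[[ 843.2  191.1]
 [ 577.9  244.5]
 [ 483.8 -215.1]
 [ 750.3 -271.3]] [663.79024953 -12.70241622] [270.59247817 469.09131881 272.35390855]
yaw -0.20010147459630154
[[ 847.7  189.8]
 [ 490.  -216.7]] [668.84512178 -13.46939928]
plate (array([508.7, -74.9, 124.1]), np.float64(2.1))
h (array([563.3,  40.2, 127.1]), np.float64(5.2)) (array([572.3,  71.9, 127.5]), np.float64(5.8)) (array([554.1,   8.8, 127.2]), np.float64(5.3))
```

The two views agree: the bench centre is at about (665.5, -13) with yaw -0.203. The handle and plate heights match those given. I'll start moving towards a point in front of the thumb plate, with the fingers shut.

{"op": "arm_command", "data": {"series": [{"linear": [0.03, -0.032, 0]}, {"linear": [0.03, -0.032, 0]}, {"linear": [0.03, -0.032, 0]}, {"linear": [0.03, -0.032, 0]}, {"linear": [0.03, -0.032, 0]}, {"linear": [0.03, -0.032, 0]}, {"linear": [0.03, -0.032, 0]}, {"linear": [0.03, -0.032, 0]}, {"linear": [0.03, -0.032, 0]}, {"linear": [0.03, -0.032, 0]}], "jaw": -1}}

```text
validation failed for argument at $.se...
```

{"op": "arm_command", "data": {"series": [{"linear": [0, 0, 0], "turn": 0.149}, {"linear": [0, 0, 0], "turn": 0.149}, {"linear": [0, 0, 0], "turn": 0.149}, {"linear": [0, 0, 0], "turn": 0.149}, {"linear": [0, 0, 0], "turn": 0.149}, {"linear": [0, 0, 0], "turn": 0.149}, {"linear": [0, 0, 0], "turn": 0.149}, {"linear": [0, 0, 0], "turn": 0.149}, {"linear": [0, 0, 0], "turn": 0.149}, {"linear": [0, 0, 0], "turn": 0.149}]}}

```text
t: 1.15
ee_pos: [196.4, -593.1, 241.3]
orientation: [-2.613, 1.743, 0.001]
ft_force: [0.2, -0.1, 0.4]
width: 87.8
grasp_force: 0.0
```

{"op": "arm_command", "data": {"series": [{"linear": [0, 0, 0], "turn": 0.149}, {"linear": [0, 0, 0], "turn": 0.149}, {"linear": [0, 0, 0], "turn": 0.149}, {"linear": [0, 0, 0], "turn": 0.149}, {"linear": [0, 0, 0], "turn": 0.01}]}}

```text
t: 1.65
ee_pos: [196.4, -593.1, 241.4]
orientation: [-1.98, 2.439, 0.001]
ft_force: [-0.3, -0.6, 0.8]
width: 88.0
grasp_force: 0.0
```

```bash
cat >> h.py <<'E'
B=np.array([665.5,-13.]);a=-0.203;X=np.array([np.cos(a),np.sin(a)]);Y=np.array([-X[1],X[0]])
def W(x,y,z): return np.array([*(B+X*x+Y*y),z])
def st(target=None):
    o=ctrl.get_obs();R=cv2.Rodrigues(np.array(o['orientation']))[0];p=o['ee_pos'];q=p[:2]-B
    f=np.array(o['ft_force']);print('t',round(o['t'],2),'bench',np.round([q@X,q@Y,p[2]],1),'F bench',np.round([f[:2]@X,f[:2]@Y,f[2]],1),'w',round(o['width'],1))
    print('tool x,y in bench',np.round([R[:2,0]@X,R[:2,0]@Y,R[:2,1]@X,R[:2,1]@Y],3))
    if target is not None: print('tool shift mm',np.round(R.T@(W(*target)-p),1))
E
python3 -c "
from h import *
st((-205,-90,240))"
```

```text
t 1.65 bench [-342.5 -662.7  241.4] F bench [-0.2 -0.6  0.8] w 88.0
tool x,y in bench [-0.004 -1.    -1.     0.004]
tool shift mm [-573.3 -135.1    1.6]
```

{"op": "arm_command", "data": {"series": [{"linear": [-0.047, -0.011, 0], "turn": 0}, {"linear": [-0.047, -0.011, 0], "turn": 0}, {"linear": [-0.047, -0.011, 0], "turn": 0}, {"linear": [-0.047, -0.011, 0], "turn": 0}, {"linear": [-0.047, -0.011, 0], "turn": 0}, {"linear": [-0.047, -0.011, 0], "turn": 0}, {"linear": [-0.047, -0.011, 0], "turn": 0}, {"linear": [-0.047, -0.011, 0], "turn": 0}, {"linear": [-0.047, -0.011, 0], "turn": 0}, {"linear": [-0.047, -0.011, 0], "turn": 0}], "jaw": -1}}

```text
t: 2.65
ee_pos: [349.2, -204.7, 240.8]
orientation: [-2.01, 2.264, 0.017]
ft_force: [-0.6, 0.3, -0.9]
width: 11.5
grasp_force: 0.0
```

{"op": "arm_command", "data": {"series": [{"linear": [-0.045, -0.011, 0], "turn": 0}, {"linear": [-0.045, -0.011, 0], "turn": 0}, {"linear": [0, 0, 0], "turn": 0}, {"linear": [0, 0, 0], "turn": 0}]}}

```text
t: 3.05
ee_pos: [359.7, -151.2, 242.4]
orientation: [-2.013, 2.182, 0.028]
ft_force: [-1.1, -1.3, -0.6]
width: 0.4
grasp_force: 0.0
```

```bash
python3 -c "
from h import *
st((-205,-90,131)); d=snap('wrist','w1'); print(proj(d,[W(-154,-90,125),W(-110,30,130),W(-154,-108,145),W(-154,-72,145)]))"
```

```text
t 3.05 bench [-271.7 -197.1  242.4] F bench [-0.8 -1.5 -0.6] w 0.4
tool x,y in bench [ 0.128 -0.982 -0.988 -0.115]
tool shift mm [-81.1 -66.7 131.5]
[[199.41094175 266.43252403]
 [165.31024761 350.08013716]
 [188.81397921 262.47387466]
 [190.98454995 294.40872952]]
```

View pics/w1.png

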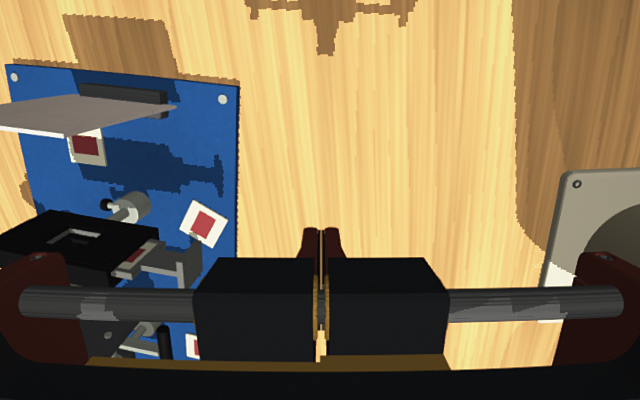

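The wrist view shows the board with the thumb plate near (195,270). The tool has drifted in yaw, so I'll check the joints.

```bash
python3 -c "
from h import *
o=ctrl.get_obs();print(np.round(o['qpos'],3),cv2.Rodrigues(o['orientation'])[0].round(3));st((-205,-90,240))"
```

```text
[-0.557  0.052  2.143  0.215  0.93   2.539] [[-0.073 -0.991  0.114]
 [-0.988  0.088  0.13 ]
 [-0.139 -0.103 -0.985]]
t 3.1 bench [-271.5 -197.4  242.4] F bench [-0.3  0.2  0.9] w 0.9
tool x,y in bench [ 0.127 -0.982 -0.988 -0.113]
tool shift mm [-96.7 -77.7  24.2]
```

{"op": "arm_command", "data": {"series": [{"linear": [0, 0, 0], "turn": -0.149}, {"linear": [0, 0, 0], "turn": -0.149}, {"linear": [0, 0, 0], "turn": -0.149}, {"linear": [0, 0, 0], "turn": -0.149}, {"linear": [0, 0, 0], "turn": -0.149}, {"linear": [0, 0, 0], "turn": -0.149}, {"linear": [0, 0, 0], "turn": -0.149}, {"linear": [0, 0, 0], "turn": -0.149}, {"linear": [0, 0, 0], "turn": -0.149}, {"linear": [0, 0, 0], "turn": -0.149}]}}

```text
t: 4.1
ee_pos: [359.7, -152.2, 242.3]
orientation: [-2.989, 0.237, -0.156]
ft_force: [-0.2, -0.6, 1.0]
width: 0.6
grasp_force: 0.0
```

```bash
python3 -c "
from h import *
o=ctrl.get_obs();print(np.round(o['qpos'],3),cv2.Rodrigues(o['orientation'])[0].round(3));st((-205,-90,240))"
```

```text
[-0.559  0.052  2.142  0.215  0.93   1.043] [[ 0.982 -0.149  0.114]
 [-0.163 -0.978  0.13 ]
 [ 0.092 -0.147 -0.985]]
t 4.1 bench [-271.5 -198.   242.3] F bench [-0.  -0.6  1. ] w 0.6
tool x,y in bench [ 0.995  0.038  0.051 -0.988]
tool shift mm [  70.  -102.9   24.2]
```

{"op": "arm_command", "data": {"series": [{"linear": [0, 0, 0], "turn": -0.149}, {"linear": [0, 0, 0], "turn": -0.149}, {"linear": [0, 0, 0], "turn": -0.149}, {"linear": [0, 0, 0], "turn": -0.149}, {"linear": [0, 0, 0], "turn": -0.149}, {"linear": [0, 0, 0], "turn": -0.149}, {"linear": [0, 0, 0], "turn": -0.149}, {"linear": [0, 0, 0], "turn": -0.149}, {"linear": [0, 0, 0], "turn": -0.149}, {"linear": [0, 0, 0], "turn": -0.149}]}}

```text
t: 5.1
ee_pos: [359.7, -152.2, 242.3]
orientation: [-2.436, -1.914, -0.265]
ft_force: [-0.1, 0.1, -0.2]
width: 0.7
grasp_force: 0.0
```

```bash
python3 -c "
from h import *
o=ctrl.get_obs();print(np.round(o['qpos'],3));st((-215,-93,200))"
```

```text
[-0.559  0.052  2.142  0.215  0.93  -0.447]
t 5.1 bench [-271.5 -198.   242.3] F bench [-0.1  0.1 -0.2] w 0.7
tool x,y in bench [ 0.029  0.988  0.996 -0.042]
tool shift mm [98.8 48.5 62.3]
```

{"op": "arm_command", "data": {"series": [{"linear": [0.025, 0.012, 0.0155], "turn": 0}, {"linear": [0.025, 0.012, 0.0155], "turn": 0}, {"linear": [0.025, 0.012, 0.0155], "turn": 0}, {"linear": [0.024, 0.0125, 0.0155], "turn": 0}, {"linear": [0, 0, 0], "turn": 0}, {"linear": [0, 0, 0], "turn": 0}]}}

```text
t: 5.7
ee_pos: [436.6, -60.2, 200.0]
orientation: [-2.439, -1.907, -0.264]
ft_force: [0.1, 0.2, -0.1]
width: -0.1
grasp_force: 0.0
```

```bash
python3 -c "
from h import *
st((-190,-93,131)); d=snap('scene','s2'); f=d['frame'][130:290,200:400];cv2.imwrite('pics/s2c.png',cv2.resize(f,None,fx=3.7,fy=3.7))"
```

```text
t 5.7 bench [-214.6  -92.4  200. ] F bench [ 0.1  0.2 -0.1] w -0.1
tool x,y in bench [ 0.034  0.987  0.996 -0.046]
tool shift mm [-10.4  19.2  69.9]
```

View pics/s2c.png

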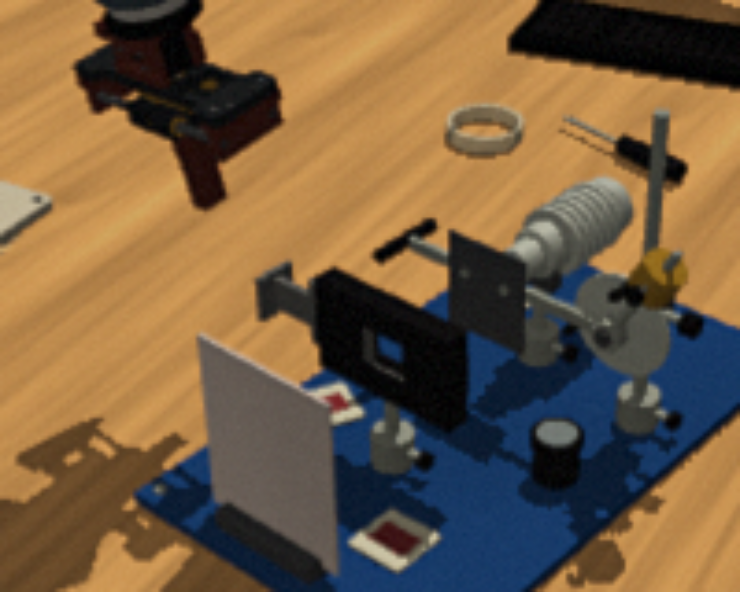

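The scene view shows the finger clear in front of the plate, at crop (205,190), with the plate at (275,290). I'll lower it and approach.

{"op": "arm_command", "data": {"series": [{"linear": [-0.0052, 0.0096, 0.035], "turn": 0}, {"linear": [-0.0052, 0.0096, 0.035], "turn": 0}, {"linear": [0, 0, 0], "turn": 0}, {"linear": [0, 0, 0], "turn": 0}]}}

```text
t: 6.15
ee_pos: [459.8, -66.1, 131.5]
orientation: [-2.441, -1.904, -0.264]
ft_force: [-0.4, -0.2, 0.3]
width: 0.6
grasp_force: 0.0
```

```bash
python3 -c "
from h import *
st((-120,-93,131))"
```

```text
t 6.15 bench [-190.7  -93.4  131.5] F bench [-0.3 -0.3  0.3] w 0.6
tool x,y in bench [ 0.037  0.987  0.996 -0.049]
tool shift mm [ 2.9 70.4  6.5]
```

{"op": "arm_command", "data": {"series": [{"linear": [0.0002, 0.005, 0.0005], "turn": 0}, {"linear": [0.0002, 0.005, 0.0005], "turn": 0}, {"linear": [0.0002, 0.005, 0.0005], "turn": 0}, {"linear": [0.0002, 0.005, 0.0005], "turn": 0}, {"linear": [0.0002, 0.005, 0.0005], "turn": 0}, {"linear": [0.0002, 0.005, 0.0005], "turn": 0}, {"linear": [0.0002, 0.005, 0.0005], "turn": 0}, {"linear": [0.0002, 0.005, 0.0005], "turn": 0}, {"linear": [0.0002, 0.005, 0.0005], "turn": 0}, {"linear": [0.0002, 0.005, 0.0005], "turn": 0}]}}

```text
t: 7.15
ee_pos: [510.1, -75.2, 130.5]
orientation: [-2.44, -1.906, -0.265]
ft_force: [-0.3, -0.5, 1.7]
width: 0.3
grasp_force: 0.9
```

{"op": "arm_command", "data": {"series": [{"linear": [0.0002, 0.005, 0.0005], "turn": 0}, {"linear": [0.0002, 0.005, 0.0005], "turn": 0}, {"linear": [0.0002, 0.005, 0.0005], "turn": 0}]}}

```text
t: 7.45
ee_pos: [525.1, -78.2, 130.4]
orientation: [-2.441, -1.906, -0.266]
ft_force: [-1.7, 0.2, 0.1]
width: 0.8
grasp_force: 0.9
```

```bash
python3 -c "
from h import *
st((-110,-93,131))"
```

```text
t 7.45 bench [-124.3  -92.1  130.4] F bench [-1.7 -0.1  0.1] w 0.8
tool x,y in bench [ 0.035  0.987  0.996 -0.048]
tool shift mm [-0.3 14.4  0.5]
```

{"op": "arm_command", "data": {"series": [{"linear": [0, 0.003, 0], "turn": 0}, {"linear": [0, 0.003, 0], "turn": 0}, {"linear": [0, 0.003, 0], "turn": 0}]}}

```text
t: 7.75
ee_pos: [533.3, -80.2, 130.9]
orientation: [-2.44, -1.906, -0.265]
ft_force: [-1.5, 1.2, -0.9]
width: 0.5
grasp_force: 0.8
```

{"op": "arm_command", "data": {"series": [{"linear": [0, 0.0015, 0], "turn": 0}, {"linear": [0, 0.001, 0], "turn": 0}]}}

```text
t: 7.95
ee_pos: [535.9, -81.0, 131.2]
orientation: [-2.441, -1.906, -0.266]
ft_force: [-1.0, 0.2, -1.7]
width: 0.3
grasp_force: 0.8
```

{"op": "arm_command", "data": {"series": [{"linear": [0, 0.001, 0], "turn": 0}]}}

```text
t: 8.05
ee_pos: [536.8, -81.2, 131.4]
orientation: [-2.441, -1.906, -0.266]
ft_force: [-1.7, 1.3, -1.6]
width: 0.1
grasp_force: 0.8
```

{"op": "arm_command", "data": {"series": [{"linear": [0, 0.001, 0], "turn": 0}, {"linear": [0, 0.001, 0], "turn": 0}]}}

```text
t: 8.25
ee_pos: [538.7, -81.7, 131.6]
orientation: [-2.441, -1.906, -0.266]
ft_force: [-1.8, 1.2, -1.9]
width: 0.3
grasp_force: 0.8
```

{"op": "arm_command", "data": {"series": [{"linear": [0, 0.001, 0], "turn": 0}]}}

```text
t: 8.35
ee_pos: [539.8, -82.0, 131.7]
orientation: [-2.441, -1.906, -0.266]
ft_force: [-1.6, 0.6, -0.7]
width: 0.5
grasp_force: 0.8
```

{"op": "arm_command", "data": {"series": [{"linear": [0, 0.001, 0], "turn": 0}]}}

```text
t: 8.45
ee_pos: [540.8, -82.2, 131.7]
orientation: [-2.441, -1.906, -0.266]
ft_force: [-1.0, 0.4, -0.1]
width: 0.5
grasp_force: 0.8
```

```bash
python3 -c "
from h import *
st((-110,-93,131))"
```

```text
t 8.45 bench [-108.2  -92.9  131.7] F bench [-1.   0.2 -0.1] w 0.5
tool x,y in bench [ 0.035  0.987  0.996 -0.048]
tool shift mm [-0.2 -1.8  0.6]
```

{"op": "arm_command", "data": {"series": [{"linear": [0, 0.001, 0], "turn": 0}]}}

```text
t: 8.55
ee_pos: [541.7, -82.5, 131.8]
orientation: [-2.441, -1.906, -0.266]
ft_force: [-2.3, 1.9, -1.4]
width: 0.3
grasp_force: 0.8
```

{"op": "arm_command", "data": {"series": [{"linear": [0, 0.001, 0], "turn": 0}]}}

```text
t: 8.65
ee_pos: [542.7, -82.7, 131.9]
orientation: [-2.441, -1.906, -0.266]
ft_force: [-1.7, 1.4, -0.6]
width: 0.8
grasp_force: 0.8
```

{"op": "arm_command", "data": {"series": [{"linear": [0, 0.001, 0], "turn": 0}]}}

```text
t: 8.75
ee_pos: [543.7, -83.0, 132.0]
orientation: [-2.441, -1.906, -0.266]
ft_force: [-1.7, 1.2, -0.7]
width: 0.7
grasp_force: 0.8
```

{"op": "arm_command", "data": {"series": [{"linear": [0, 0, 0], "turn": 0}]}}

```text
t: 8.85
ee_pos: [543.8, -83.0, 132.0]
orientation: [-2.441, -1.906, -0.266]
ft_force: [-1.1, 0.5, -0.7]
width: 0.6
grasp_force: 0.5
```

{"op": "arm_command", "data": {"series": [{"linear": [0, 0.001, 0], "turn": 0}]}}

```text
t: 8.95
ee_pos: [544.5, -83.2, 132.1]
orientation: [-2.441, -1.906, -0.266]
ft_force: [-0.8, 1.8, -1.0]
width: 0.7
grasp_force: 0.8
```

{"op": "arm_command", "data": {"series": [{"linear": [0, 0.001, 0], "turn": 0}]}}

```text
t: 9.05
ee_pos: [545.2, -83.3, 132.0]
orientation: [-2.44, -1.906, -0.265]
ft_force: [-5.1, 1.7, 0.1]
width: 0.4
grasp_force: 2.1
```

```bash
python3 -c "
from h import *
st((-110,-93,131)); d=snap('scene','s3'); f=d['frame'][160:260,240:380];f=cv2.resize(f,None,fx=5,fy=5)
e=snap('side','v3')['frame'][130:230,280:420];cv2.imwrite('pics/s3c.png',np.vstack([f,cv2.resize(e,None,fx=5,fy=5)])[:,:].copy()) if 0 else cv2.imwrite('pics/s3c.png',np.hstack([cv2.resize(f,(400,286)),cv2.resize(e,(400,286))]))"
```

```text
t 9.05 bench [-103.7  -93.1  132. ] F bench [-5.3  0.7  0.1] w 0.4
tool x,y in bench [ 0.035  0.987  0.996 -0.048]
tool shift mm [-0.3 -6.4  0.5]
```

View pics/s3c.png

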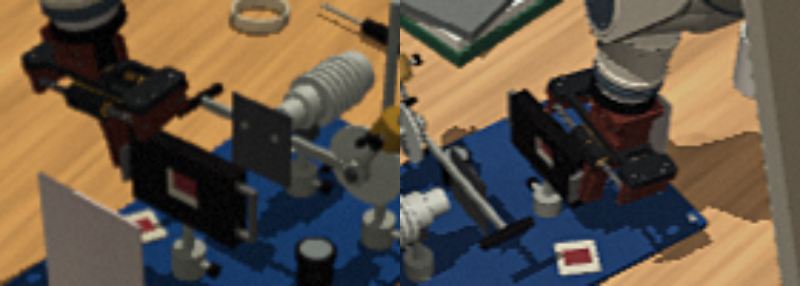

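The pictures show the slide framed in the guide window, with the plate against the guide end, and the force is rising at the stop. One more millimetre and a short hold, then I'll back off.

{"op": "arm_command", "data": {"series": [{"linear": [0, 0.001, 0], "turn": 0}, {"linear": [0, 0, 0], "turn": 0}, {"linear": [0, 0, 0], "turn": 0}]}}

```text
t: 9.45
ee_pos: [545.3, -83.3, 132.0]
orientation: [-2.439, -1.905, -0.264]
ft_force: [-5.8, 1.6, 2.1]
width: 0.8
grasp_force: 3.1
```

{"op": "arm_command", "data": {"series": [{"linear": [0, -0.01, 0], "turn": 0}, {"linear": [0, -0.02, 0], "turn": 0}, {"linear": [0, -0.02, 0], "turn": 0}, {"linear": [0, 0, 0], "turn": 0}]}}

```text
t: 9.85
ee_pos: [496.1, -70.8, 128.0]
orientation: [-2.44, -1.905, -0.265]
ft_force: [0.0, -0.9, 0.1]
width: 0.5
grasp_force: 0.0
```

```bash
python3 -c "
from h import *
R=cv2.Rodrigues(ctrl.get_obs()['orientation'])[0]
Bm=np.c_[[*X,0],[*Y,0],[0,0,1]];print('bench->tool',(R.T@Bm).round(3))
st((-152,-93,215))
for p,q in(((-152,-93,215),(-40,-15,215)),((-40,-15,215),(-40,-15,139))): print((R.T@(W(*q)-W(*p))).round(1))"
```

```text
bench->tool [[ 0.036  0.987  0.155]
 [ 0.996 -0.048  0.077]
 [ 0.084  0.151 -0.985]]
t 9.85 bench [-154.3  -90.8  128. ] F bench [ 0.2 -0.9  0.1] w 0.5
tool x,y in bench [ 0.036  0.987  0.996 -0.048]
tool shift mm [ 11.3   9.1 -85.8]
[ 81.  107.8  21.2]
[-11.8  -5.9  74.9]
```

{"op": "arm_command", "data": {"series": [{"linear": [0.0057, 0.0046, -0.043], "turn": 0}, {"linear": [0.0057, 0.0046, -0.043], "turn": 0}, {"linear": [0.027, 0.036, 0.007], "turn": 0}, {"linear": [0.027, 0.036, 0.007], "turn": 0}, {"linear": [0.027, 0.036, 0.007], "turn": 0}, {"linear": [0, 0, 0], "turn": 0}, {"linear": [-0.004, -0.002, 0.025], "turn": 0}, {"linear": [-0.004, -0.002, 0.025], "turn": 0}, {"linear": [-0.004, -0.002, 0.025], "turn": 0}, {"linear": [0, 0, 0], "turn": 0}]}}

```text
t: 10.85
ee_pos: [623.8, -20.4, 136.6]
orientation: [-2.439, -1.903, -0.26]
ft_force: [-0.4, 0.2, -0.2]
width: 0.2
grasp_force: 0.0
```

```bash
python3 -c "
from h import *
st((-40,10,139)); d=snap('scene','s4'); f=d['frame'][150:270,260:420];cv2.imwrite('pics/s4c.png',cv2.resize(f,None,fx=4,fy=4,interpolation=cv2.INTER_CUBIC))"
```

```text
t 10.85 bench [-39.4 -15.7 136.6] F bench [-0.5  0.1 -0.2] w 0.2
tool x,y in bench [ 0.036  0.987  0.996 -0.048]
tool shift mm [25.7 -1.7  1.5]
```

View pics/s4c.png

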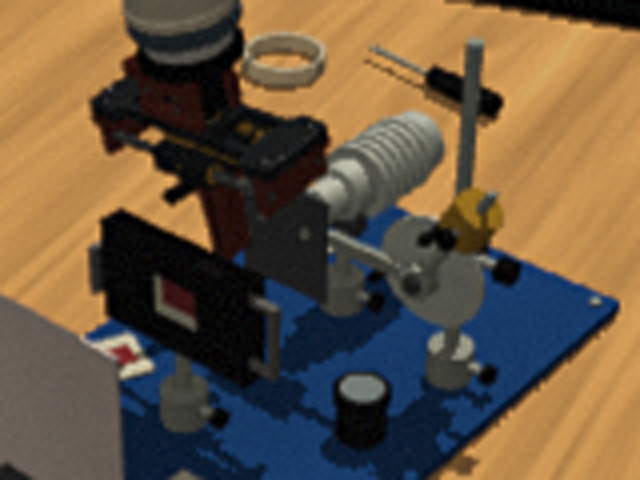

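The view shows the finger beside the flag, on the guide side, at crop (230,230), with the flag at (290,245). Now I'll press sideways gently.

{"op": "arm_command", "data": {"series": [{"linear": [0.0079, -0.0004, 0.0012], "turn": 0}, {"linear": [0.0079, -0.0004, 0.0012], "turn": 0}, {"linear": [0.004, -0.0002, 0.0006], "turn": 0}]}}

```text
t: 11.2
ee_pos: [630.6, 0.2, 141.2]
orientation: [-2.441, -1.907, -0.269]
ft_force: [-0.5, 0.1, -0.1]
width: 0.6
grasp_force: 0.0
```

{"op": "arm_command", "data": {"series": [{"linear": [0.002, -0.0001, 0.0003], "turn": 0}, {"linear": [0.001, 0, 0.0001], "turn": 0}]}}

```text
t: 11.4
ee_pos: [630.4, 2.7, 140.3]
orientation: [-2.44, -1.907, -0.267]
ft_force: [0.5, 0.5, 0.3]
width: 0.8
grasp_force: 0.0
```

{"op": "arm_command", "data": {"series": [{"linear": [0.001, 0, 0.0001], "turn": 0}, {"linear": [0.001, 0, 0.0001], "turn": 0}]}}

```text
t: 11.6
ee_pos: [630.7, 4.2, 139.9]
orientation: [-2.441, -1.906, -0.266]
ft_force: [-0.4, 0.5, 0.3]
width: 0.8
grasp_force: 0.0
```

```bash
python3 -c "
from h import *
st()"
```

```text
t 11.6 bench [-37.6   9.8 139.9] F bench [-0.5  0.4  0.3] w 0.8
tool x,y in bench [ 0.035  0.987  0.996 -0.048]
```

{"op": "arm_command", "data": {"series": [{"linear": [0.001, 0, 0.0002], "turn": 0}]}}

```text
t: 11.7
ee_pos: [630.9, 5.1, 139.8]
orientation: [-2.441, -1.906, -0.266]
ft_force: [-0.1, 0.3, 0.2]
width: 0.7
grasp_force: 0.1
```

{"op": "arm_command", "data": {"series": [{"linear": [0.001, 0, 0.0002], "turn": 0}]}}

```text
t: 11.8
ee_pos: [631.0, 5.6, 139.7]
orientation: [-2.441, -1.907, -0.265]
ft_force: [-2.3, -6.0, 3.2]
width: 0.5
grasp_force: 3.5
```

{"op": "arm_command", "data": {"series": [{"linear": [0.001, 0, 0.0002], "turn": 0}]}}

```text
t: 11.9
ee_pos: [631.1, 5.8, 139.7]
orientation: [-2.441, -1.908, -0.263]
ft_force: [-3.9, -11.2, 4.9]
width: 0.5
grasp_force: 6.0
```

{"op": "arm_command", "data": {"series": [{"linear": [0.001, 0, 0.0002], "turn": 0}]}}

```text
t: 12.0
ee_pos: [631.1, 6.0, 139.7]
orientation: [-2.442, -1.909, -0.262]
ft_force: [-5.3, -16.2, 6.3]
width: 0.8
grasp_force: 8.3
```

Contact is at y≈11 with about 17 N sideways. I'll drag the flag up along its arc.

{"op": "arm_command", "data": {"series": [{"linear": [0.0011, 0.0007, -0.0069], "turn": 0}, {"linear": [0.0011, 0.0011, -0.0068], "turn": 0}, {"linear": [0.0011, 0.0014, -0.0068], "turn": 0}]}}

```text
t: 12.3
ee_pos: [631.8, 5.7, 159.8]
orientation: [-2.441, -1.907, -0.26]
ft_force: [-2.5, -10.6, -0.3]
width: 0.6
grasp_force: 5.6
```

```bash
python3 -c "
from h import *
st(); d=snap('scene','s5'); f=d['frame'][130:260,250:410];e=snap('side','v5')['frame'][120:250,250:410];cv2.imwrite('pics/s5c.png',np.hstack([cv2.resize(f,None,fx=2.5,fy=2.5),cv2.resize(e,None,fx=2.5,fy=2.5)]))"
```

```text
t 12.3 bench [-36.8  11.5 159.8] F bench [ -0.4 -10.9  -0.3] w 0.6
tool x,y in bench [ 0.035  0.988  0.996 -0.047]
```

View pics/s5c.png

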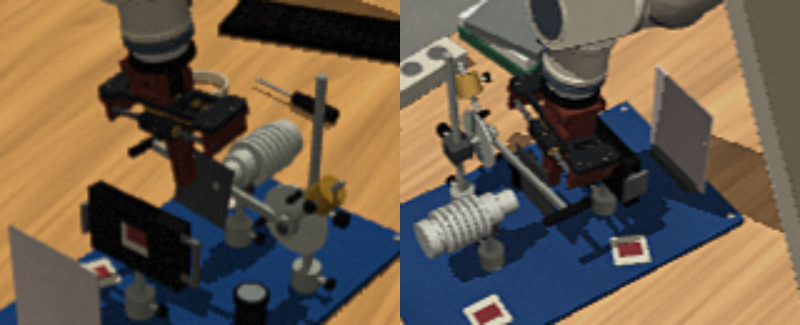

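The flag follows the finger: both views show the bar tilted up slightly (about 0.15 rad). I'll keep going along the arc with a little more side pressure.

{"op": "arm_command", "data": {"series": [{"linear": [0.0014, 0.0018, -0.0067], "turn": 0}, {"linear": [0.0014, 0.0021, -0.0066], "turn": 0}, {"linear": [0.0013, 0.0024, -0.0065], "turn": 0}]}}

```text
t: 12.7
ee_pos: [635.8, 5.0, 180.1]
orientation: [-2.441, -1.907, -0.256]
ft_force: [-5.3, -13.8, -0.5]
width: 0.4
grasp_force: 7.2
```

{"op": "arm_command", "data": {"series": [{"linear": [0.0013, 0.0028, -0.0064], "turn": 0}, {"linear": [0.0013, 0.0031, -0.0062], "turn": 0}]}}

```text
t: 12.9
ee_pos: [640.3, 4.1, 193.3]
orientation: [-2.441, -1.907, -0.255]
ft_force: [-7.3, -14.2, 0.5]
width: 0.1
grasp_force: 7.9
```

```bash
python3 -c "
from h import *
st(); d=snap('side','v6')
f=d['frame'];
for th in(0,.2,.4,.6):
  for r in((-210,0),(-160,0)): print(th,r,proj(d,W(100+r[0]*np.cos(th),30,130-r[0]*np.sin(th)))[0].round())
cv2.imwrite('pics/v6c.png',cv2.resize(f[120:250,250:410],None,fx=4,fy=4))"
```

```text
t 12.9 bench [-28.1  11.7 193.3] F bench [ -4.3 -15.4   0.5] w 0.1
tool x,y in bench [ 0.035  0.988  0.996 -0.047]
0 (-210, 0) [317. 211.]
0 (-160, 0) [309. 201.]
0.2 (-210, 0) [316. 202.]
0.2 (-160, 0) [308. 194.]
0.4 (-210, 0) [314. 191.]
0.4 (-160, 0) [306. 186.]
0.6 (-210, 0) [311. 179.]
0.6 (-160, 0) [304. 177.]
```

View pics/v6c.png

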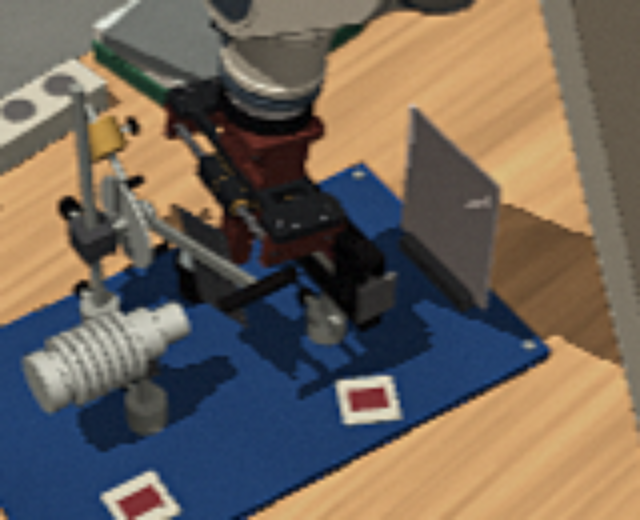

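In the side view the handle is at crop (257,290), image (314,192), which puts the arm at about 0.38 rad with no slip. Continuing.

{"op": "arm_command", "data": {"series": [{"linear": [0.0011, 0.0024, -0.0062], "turn": 0}, {"linear": [0.0011, 0.0027, -0.0061], "turn": 0}, {"linear": [0.0011, 0.003, -0.0059], "turn": 0}]}}

```text
t: 13.25
ee_pos: [648.8, 2.4, 213.0]
orientation: [-2.444, -1.908, -0.26]
ft_force: [0.2, -14.7, -3.2]
width: 0.2
grasp_force: 7.4
```

{"op": "arm_command", "data": {"series": [{"linear": [0.0011, 0.0036, -0.0057], "turn": 0}, {"linear": [0.001, 0.004, -0.0055], "turn": 0}]}}

```text
t: 13.45
ee_pos: [655.5, 1.0, 225.0]
orientation: [-2.444, -1.908, -0.26]
ft_force: [-0.4, -14.6, -2.6]
width: 0.7
grasp_force: 7.1
```

```bash
python3 -c "
from h import *
st()"
```

```text
t 13.45 bench [-12.6  11.7 225. ] F bench [  2.5 -14.4  -2.6] w 0.7
tool x,y in bench [ 0.035  0.988  0.996 -0.048]
```

{"op": "arm_command", "data": {"series": [{"linear": [0.001, 0.0043, -0.0053], "turn": 0}, {"linear": [0.001, 0.0046, -0.0051], "turn": 0}, {"linear": [0.001, 0.0049, -0.0049], "turn": 0}]}}

```text
t: 13.75
ee_pos: [667.8, -1.6, 241.4]
orientation: [-2.444, -1.908, -0.26]
ft_force: [-0.5, -14.2, -2.6]
width: 0.6
grasp_force: 6.8
```

{"op": "arm_command", "data": {"series": [{"linear": [0.001, 0.0051, -0.0046], "turn": 0}, {"linear": [0.0009, 0.0053, -0.0043], "turn": 0}, {"linear": [0.0009, 0.0055, -0.0041], "turn": 0}]}}

```text
t: 14.05
ee_pos: [682.3, -4.5, 255.8]
orientation: [-2.444, -1.908, -0.259]
ft_force: [-0.7, -13.1, -3.1]
width: 0.5
grasp_force: 6.6
```

```bash
python3 -c "
from h import *
st(); d=snap('side','v7')
f=d['frame'];
for th in(.7,.8,.9,1,1.1,1.4): print(th,[proj(d,W(100-r*np.cos(th),30,130+r*np.sin(th)))[0].round() for r in (210,160,80)])
cv2.imwrite('pics/v7c.png',cv2.resize(f[90:240,240:400],None,fx=4,fy=4))"
```

```text
t 14.05 bench [ 14.7  11.7 255.8] F bench [  1.9 -13.   -3.1] w 0.5
tool x,y in bench [ 0.036  0.988  0.996 -0.048]
0.7 [array([308., 173.]), array([302., 173.]), array([293., 173.])]
0.8 [array([306., 166.]), array([300., 168.]), array([292., 171.])]
0.9 [array([303., 160.]), array([298., 164.]), array([291., 169.])]
1 [array([300., 154.]), array([296., 159.]), array([290., 167.])]
1.1 [array([297., 148.]), array([294., 155.]), array([289., 164.])]
1.4 [array([287., 133.]), array([286., 143.]), array([285., 159.])]
```

View pics/v7c.png

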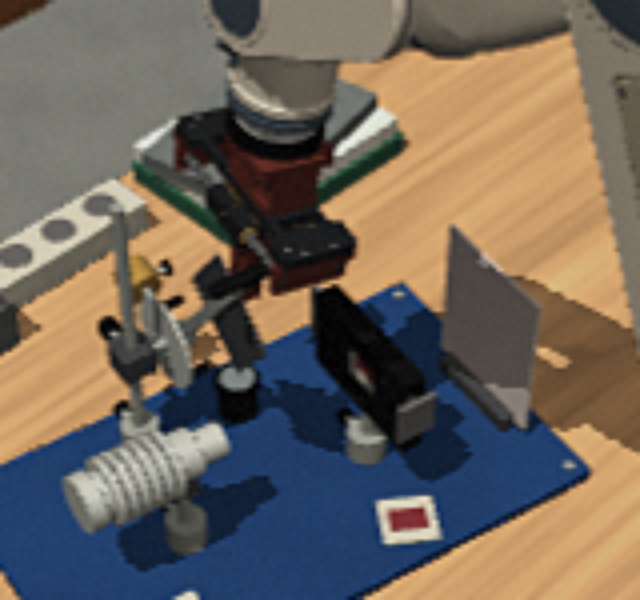

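The handle is at crop (235,283), image (299,161), which is about 0.95 rad. A little further takes it past the balance point, and then I'll withdraw up and sideways.

{"op": "arm_command", "data": {"series": [{"linear": [0.0009, 0.0057, -0.0037], "turn": 0}, {"linear": [0.0008, 0.006, -0.0034], "turn": 0}, {"linear": [0.0004, 0.003, -0.0016], "turn": 0}]}}

```text
t: 14.4
ee_pos: [696.3, -7.4, 266.2]
orientation: [-2.444, -1.908, -0.26]
ft_force: [-2.0, -13.1, -1.0]
width: 0.3
grasp_force: 6.6
```

```bash
python3 -c "
from h import *
st()"
```

```text
t 14.4 bench [ 29.   11.7 266.2] F bench [  0.7 -13.2  -1. ] w 0.3
tool x,y in bench [ 0.036  0.988  0.996 -0.048]
```

{"op": "arm_command", "data": {"series": [{"linear": [-0.0083, 0.0012, -0.0114], "turn": 0}, {"linear": [-0.0083, 0.0012, -0.0114], "turn": 0}, {"linear": [-0.028, 0.0014, -0.0095], "turn": 0}, {"linear": [-0.0296, 0.0014, -0.0045], "turn": 0}, {"linear": [-0.0296, 0.0014, -0.0045], "turn": 0}, {"linear": [-0.0296, 0.0014, -0.0045], "turn": 0}, {"linear": [0, 0, 0], "turn": 0}, {"linear": [0, 0, 0], "turn": 0}]}}

```text
t: 15.2
ee_pos: [667.8, -140.3, 292.5]
orientation: [-2.442, -1.904, -0.268]
ft_force: [0.2, -0.2, -0.5]
width: 0.1
grasp_force: 0.0
```

{"op": "arm_command", "data": {"series": [{"linear": [0, 0, 0], "turn": 0}, {"linear": [0, 0, 0], "turn": 0}, {"linear": [0, 0, 0], "turn": 0}, {"linear": [0, 0, 0], "turn": 0}, {"linear": [0, 0, 0], "turn": 0}, {"linear": [0, 0, 0], "turn": 0}, {"linear": [0, 0, 0], "turn": 0}, {"linear": [0, 0, 0], "turn": 0}, {"linear": [0, 0, 0], "turn": 0}, {"linear": [0, 0, 0], "turn": 0}]}}

```text
t: 16.2
ee_pos: [667.8, -139.9, 291.7]
orientation: [-2.441, -1.906, -0.266]
ft_force: [-0.2, 0.3, -0.1]
width: 0.6
grasp_force: 0.0
```

```bash
python3 -c "
from h import *
st(); d=snap('side','v8');f=d['frame'][90:240,240:400];e=snap('scene','s8')['frame'][100:250,260:420]
cv2.imwrite('pics/v8c.png',np.hstack([cv2.resize(f,None,fx=2.5,fy=2.5),cv2.resize(e,None,fx=2.5,fy=2.5)]))"
```

```text
t 16.2 bench [  27.8 -123.9  291.7] F bench [-0.2  0.2 -0.1] w 0.6
tool x,y in bench [ 0.035  0.987  0.996 -0.048]
```

View pics/v8c.png

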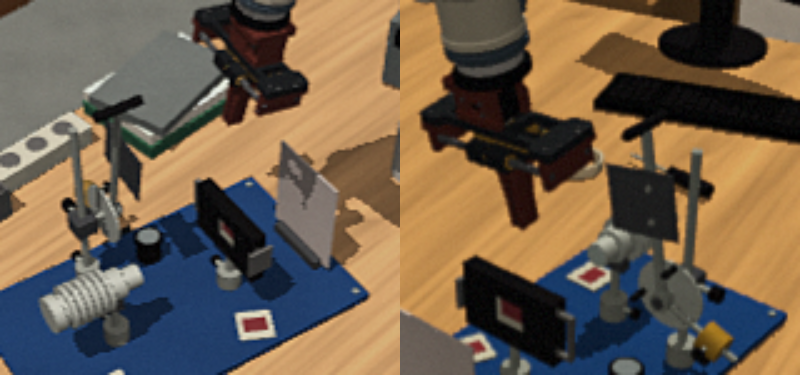

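Both views show the shutter arm standing nearly upright at its stop, with the handle at left crop (118,108). The carrier is home, the loose things are where they were, and the gripper is clear. Handing in.

```bash
python3 -c "
from workcell import ctrl
print(ctrl.close_job())"
```

```text
the job is handed in; nothing more can be done
None
```

I pushed the carrier home against its stop, then raised the shutter past its balance point and left it standing near its upper stop; the robot is clear and the job is handed in, but no verdict came back.

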